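Pop open the vanity caddy and take out the cream jar

TASK

Press the spring latch pad on the front deck of the white caddy slowly and gently (never with more than about 20 N on the caddy) until the clear lid is let go, and let the lid swing fully open by itself without touching it. Then lift the copper-capped cream jar out, stand it upright in the middle of the square white dish and let go of it; leave the lid open and do not disturb the other things.

Things in the scene. Friction and masses are not known exactly. Their poses are not given: they have to be found in the camera images.
- caddy: White cosmetics caddy, fixed, 240 x 190 mm, 75 mm high; origin under its centre; x points from its front (latch) to its rear (lid hinge), z up. Its front 75 mm is a solid deck, 75 mm high, that carries the latch; behind it lies a compartment covered by the lid, with the jar and, on the +y side, a small vial in it.
- caddy_in (a point): Centre of the compartment's floor (8 mm above the table). The compartment is 153 mm long inside (caddy x) and 178 mm wide (caddy y), its walls rise to 75 mm above the table.
- bolt_housing (a point): Top centre of the fixed grey bolt housing between pad and lid, 91 mm above the table, 18 x 40 mm. Its steel bolt, 8 mm thick, reaches 5.5 mm over the lid and draws back as far as the pad is pressed. The pad takes 4 N at first, 9.3 N at the bottom, plus a damper's 0.4 N per mm/s of pressing speed. Hold it down until the lid has risen about 0.1 rad, or the bolt catches it again.
- latch_collar (a point): Centre of the steel collar of the latch on the deck's top, 75 mm above the table. The grey press pad, 32 mm across, is centred here; its top stands 10 to 24 mm above this point, different each time and NOT measured: feel for it. Pressed straight down it gives way 7.5 mm to a hard stop; at about 6 mm the lid is let go. It springs back when let go. Its forces are told under bolt_housing.
- lid (a joint): Opening angle of the lid, rad: 0 shut, held by the bolt; 1.8 fully open, leaning back a little. A clear plate 163 x 190 x 6 mm with grey edge strips, hinged along the caddy's rear top edge (caddy x 120 mm, 78 mm up). Once let go, a spring swings it open in about 4 s and holds it; its front edge sweeps up and to the rear.
- lid_edge (a point): Middle of the lid's front edge, on its top face (81 mm above the table when shut).
- jar: Cream jar, a cylinder 48 mm across and 50 mm tall, white with a copper cap of the same width, about 110 g, standing on the compartment floor under the lid; origin at its centre, half-way up, z up.
- dish: Square shallow white ceramic dish, fixed on the table, 130 x 130 mm, 16 mm high, walls 6 mm thick, inner floor 6 mm above the table; origin under its centre.
- vial: Small amber vial, 22 mm across, 46 mm tall, standing in the caddy beside the jar; origin at the centre of its underside. Leave it alone.
- tumbler: Clear tumbler, 72 mm across, 95 mm tall; origin at the centre of its underside. Leave it alone.
- lotion: White lotion bottle, 56 mm across, 170 mm tall; origin at the centre of its underside. Leave it alone.
- tub: Wide white tub with a steel lid, 76 mm across, 65 mm tall; origin at the centre of its underside. Leave it alone.
- compact: Black round powder compact, 72 mm across, 18 mm tall; origin at the centre of its underside. Leave it alone.
- lipstick: Black lipstick, 22 mm across, 72 mm tall, standing; origin at the centre of its underside. Leave it alone.
- comb: Black comb lying flat, 170 x 32 x 5 mm; origin under its middle. Leave it alone.
Things that resemble listed ones, but are neither listed nor needed, are in the scene too. Of the things like the dish, leave any that is green or red; of the rest the larger one is meant.

How it is judged (in metres and radians):
On the way, in this order (a step that is already met when the one before it is completed fails the run):
1. the latch lets the lid go and it starts to rise (value of joint lid above 0.15 rad), for 0.05 s.
2. the lid has swung fully open by itself, the jar still inside (value of joint lid above 1.5 rad and height (world z) of jar below 0.05 m), for 0.2 s.
3. the jar is lifted clear of the caddy (height (world z) of jar above 0.09 m), for 0.05 s.
At the end, for the whole second after the job is handed in: The jar stands upright (within 0.1 rad) and at rest on the dish's floor, its centre within 25 mm of the dish's centre, released; the lid stays open beyond 1.5 rad (horizontal distance between jar and dish below 0.025 m and z of jar in the frame of dish below 0.036 m and angle between jar's own z axis and vertical below 0.1 rad and linear speed of jar below 0.02 m/s and value of joint lid above 1.5 rad); the robot touches nothing.
It fails at once if the robot presses on the caddy, its latch or its lid with more than 20 N (contact force between any of the arm, the fingers and caddy above 20 N).
It fails at once if the robot touches the lid while it is swinging open (0.03 to 1.5 rad) (value of joint lid between 0.03 and 1.5 rad and contact force between any of the arm, the fingers and lid_c0 above 0.5 N).
It fails at once if the jar is dropped (moves faster than 0.5 m/s with nothing holding it) (linear speed of jar above 0.5 m/s and contact force between the fingers and jar below 0.05 N).
It fails at once if another thing is displaced by more than 25 mm or tipped (distance of any of vial, tumbler, lotion, tub, compact, lipstick, comb from where it was at the start of the episode above 0.025 m or angle between any of vial, tumbler, lotion, tub, compact, lipstick, comb's own z axis and vertical above 0.4 rad).
It also fails if it takes over 61 s, if anything falls off the work surface, if the arm or the gripper's body presses on something with over 40 N, if the wrist force passes 120 N, or if a joint passes its speed limit or range.

ROBOT

A 6-joint arm with a two-finger parallel gripper is mounted at the origin on the work surface. World frame = base frame: x ahead of the robot, y to its left, z up, the work surface at z = 0. Lengths are in m, angles in degrees, forces in N, time in s.
With the tool pointing down it reaches from about 0.4 to 0.825 m from the base axis. Payload 7 kg.
Tool frame: the origin (TCP) lies midway between the tips of the shut fingers; the grasp point (between the pads) lies r.tcp_to_grasp behind it (r.tcp_to_grasp is the distance from the TCP to the grasp point, in m); x points along the fingers, y is the direction in which the jaws open and shut, and the axes are right-handed (so a half turn about x gives the same grasp; the last joint's range is limited). The gripper opens to 88 mm and grips with 3 to 60 N. Pads are 19 mm wide; open, the fingers measure 130 mm over their backs; the gripper's body (78 mm by 193 mm) begins 47 mm behind the grasp point.
Start: joints at [-58.837, 20.546, 0.682, 0, -70.136, -16.507], TCP at [0.171, -0.653, 0.227] pointing down, gripper open.
Joint ranges: [-176.03, 176.03], [-82.01, 121.73], [-58.28, 71.71], [-173.87, 95.51], [-174.79, -0.11], [-173.66, 173.66]. Speed limits (degrees/s): [136.94, 136.94, 172.46, 180, 180, 180].

INTERFACE

Orientations are given as [roll, pitch, yaw] about the fixed x, y, z axes, in that order (R = Rz(yaw) Ry(pitch) Rx(roll)).
In Python, from plant import r gives the robot as it stands.
- The arm moves only by the tool carry_out, never from a script. Its argument "moves" is a list of rows, each a list of 7 numbers: the shift along the world's x, y, z in mm, then the turn, a rotation vector about the world's x, y, z in rad, then the opening in per cent of the stroke, from 0 (shut) to 100 (fully open). In form: [[x, y, z, wx, wy, wz, claw], ...]. A call has 1 to 5 rows; each row is the pose to reach, as a shift and turn from the pose commanded when the call began; what a row does not reach only later rows make up. A row lasts 1/10 s, in which the tool goes at most 50 mm and 8.59 degrees, less where a joint would pass 70% of its speed; a pose out of reach is approached as far as the arm can. A call with a gripper value outside its range is refused whole. The fingers move at their own pace and stop on an object; "squeeze" is the grip in N (left out, the last holds). Time passes only in rows, so rows that repeat a pose let the fingers close. It gives the time, the measured TCP pose, the force and the opening at its end, in the units of the state.
- r.get_state(): the state, without advancing time (a new reading comes with each control period).
- r.capture(name): name is "side" or "top"; returns the picture (420x560x3 uint8, blue, green, red); there is no depth.
- r.camera_params(name): a dict with "K" (3x3 intrinsics, pixels), "rvec" (rotation vector, rad) and "tvec" (3), from world to camera coordinates, as OpenCV has them. Camera axes: x right, y down, z forward; pixel columns grow to the right and rows downward; lengths in m; the calibration is good to about 2 mm. A picture is of the moment at which its call begins. camera_params takes no time and is no camera call.
- r.close_job(): hands the job in, once; it reports no verdict.
The state is a dict: "time_s": time; "joints": joint angles; "qd": joint speeds; "joint_torque": joint torques, N m; "tcp_pos": TCP position; "eef_rot": TCP orientation; "contact_force": force on the tool from outside, world axes, zero at the start; "moment": the same for the moment, N m; "gripper_width": finger opening in m.
Only numpy, scipy, OpenCV 4.12 (cv2) and the standard library are available. Lean on these libraries where they do the work, as an engineer would, in place of code of your own. Each camera call takes 0.05 s, during which the arm holds its last target. There are 200 camera calls.

## Working session

There is one attempt and no reset: what is moved stays moved. The work goes in short steps, Python scripts to look and compute and a tool call to move; the robot and the scene stay as the last step left them, time stands still between calls to the robot, and variables do not carry over. Pictures are saved under pics/ and viewed, about 8 in all and at most 12, crops included, and the job is handed in when it is done.

Besides the shell and the picture viewer there is one more tool, called after "Request:" in YAML: its name, and indented under it one key for each argument. carry_out: Moves the arm, as the interface text tells. Its arguments: {"type":"object","properties":{"moves":{"type":"array"},"squeeze":{"type":"number"}},"required":["moves"]}

```bash
mkdir -p pics && ls && cat > h.py <<'E'
import numpy as np, cv2
from plant import r
def P(n):
    c=r.camera_params(n); R,_=cv2.Rodrigues(np.array(c["rvec"],float)); return np.array(c["K"],float),R,np.array(c["tvec"],float).ravel()
def ray(n,u,v,z):
    K,R,t=P(n); o=-R.T@t; d=R.T@np.linalg.inv(K)@np.array([u,v,1.]); return o+d*(z-o[2])/d[2]
def proj(n,p):
    K,R,t=P(n); q=K@(R@np.array(p,float)+t); return q[:2]/q[2]
E
python3 - <<'E'
from h import *
for n in("top","side"):
    im=r.capture(n); cv2.imwrite(f"pics/{n}0.png",im)
    K,R,t=P(n); print(n,K.round(0).tolist(),(-R.T@t).round(3),R[2].round(2))
s=r.get_state(); print(s["tcp_pos"],s["eef_rot"],s["time_s"],s["contact_force"],s["gripper_width"],r.tcp_to_grasp)
E
```

```text
pics
top [[524.0, 0.0, 287.0], [0.0, 524.0, 203.0], [0.0, 0.0, 1.0]] [0.225 0.02  1.64 ] [ 0.16 -0.01 -0.99]
side [[532.0, 0.0, 278.0], [0.0, 532.0, 211.0], [0.0, 0.0, 1.0]] [-0.396  1.072  1.026] [ 0.52 -0.64 -0.56]
[ 0.17066134 -0.65264382  0.22573154] [ 94.85076995  89.91780319 109.50122301] 0.1 [ 0.64743763 -0.19552984 -0.46112826] 0.08779863997371683 0.0188
```

View pics/top0.png

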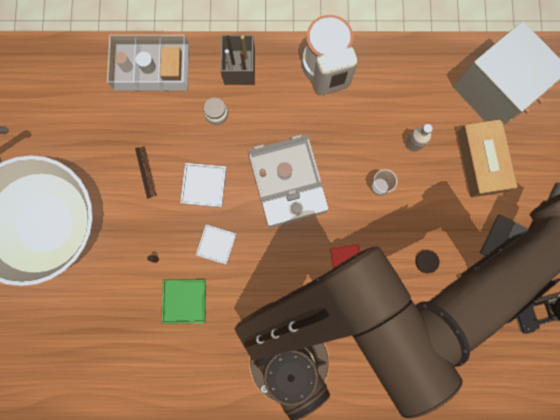

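View pics/side0.png

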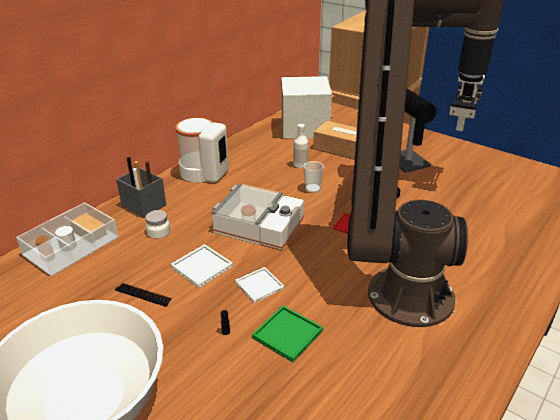

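The top view shows the caddy at about (288,180), with its deck toward the robot at (295,207), the pad at (296,208) and the copper cap at (285,171). Two white dishes lie at (204,185) and (216,244); the green one (184,301) and the red one (345,257) are excluded. The dish at (204,185) looks like the larger. I'll enlarge this area to confirm.

```bash
python3 - <<'E'
from h import *
im=cv2.imread("pics/top0.png"); c=im[128:278,170:350]; cv2.imwrite("pics/c1.png",cv2.resize(c,None,fx=4,fy=4,interpolation=cv2.INTER_CUBIC))
hsv=cv2.cvtColor(im,cv2.COLOR_BGR2HSV)
m=((hsv[...,1]<60)&(hsv[...,2]>150)).astype(np.uint8)
for x0,y0,x1,y1 in((175,155,235,215),(190,220,243,270)):
    mm=np.zeros_like(m); mm[y0:y1,x0:x1]=m[y0:y1,x0:x1]
    cs=max(cv2.findContours(mm,0,2)[0],key=cv2.contourArea)
    b=cv2.boxPoints(cv2.minAreaRect(cs)); W=np.array([ray("top",*p,.016) for p in b]); print(b.round(1).tolist(),W.mean(0).round(4),np.linalg.norm(np.diff(W,axis=0),axis=1).round(4))
E
```

```text
[[180.10000610351562, 203.1999969482422], [183.8000030517578, 162.1999969482422], [225.89999389648438, 166.0], [222.1999969482422, 207.0]] [0.5431 0.2668 0.016 ] [0.1319 0.1341 0.1318]
[[195.0, 254.6999969482422], [205.0, 223.10000610351562], [236.3000030517578, 233.0], [226.3000030517578, 264.6000061035156]] [0.3562 0.2236 0.016 ] [0.1022 0.1025 0.1019]
```

View pics/c1.png

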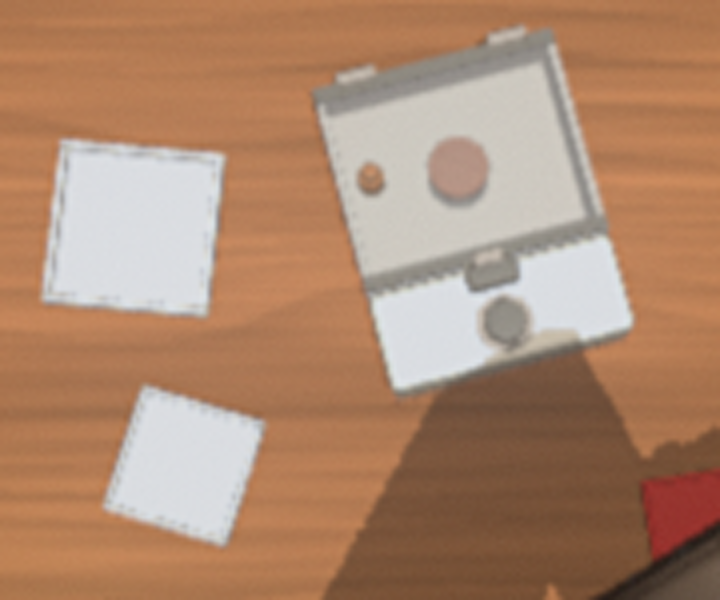

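The crop shows the larger white dish at crop (134,228). Its measured edge is 132 mm, against 102 mm for the other, so it's the 130 mm dish that's meant. The pad is at crop (507,320), the copper cap at (458,168) and the vial at (370,178).

```bash
python3 - <<'E'
from h import *
def c(x,y,z): return ray("top",(x+.5)/4-.5+170,(y+.5)/4-.5+128,z)
pad=c(505,320,.092); jar=c(458,168,.058); vial=c(370,178,.054); fl=c(395,393,.073); fr=c(634,328,.075); rl=c(313,92,.08); rr=c(553,31,.08); bh=c(493,270,.087)
for k,v in dict(pad=pad,jar=jar,vial=vial,fl=fl,fr=fr,rl=rl,rr=rr,bh=bh).items(): print(k,v.round(4),"radius",np.hypot(*v[:2]).round(3))
print("sizes w,w,l,l",*[np.linalg.norm((a-b)[:2]).round(4) for a,b in((fl,fr),(rl,rr),(fl,rl),(fr,rr))])
C=(fl+fr+rl+rr)/4; X=(rl+rr-fl-fr)[:2]; yaw=np.arctan2(X[1],X[0]); Y=(fl+rl-fr-rr)[:2]
print("centre",C.round(4),"yaw",np.degrees(yaw).round(1),np.degrees(np.arctan2(Y[1],Y[0])).round(1)-90)
R=np.array([[np.cos(yaw),np.sin(yaw)],[-np.sin(yaw),np.cos(yaw)]])
for k,v in dict(pad=pad,jar=jar,vial=vial,bh=bh).items(): print(k,"in caddy",(R@(v-C)[:2]).round(4))
# cap in side view
im=cv2.imread("pics/side0.png"); cv2.imwrite("pics/c2.png",cv2.resize(im[170:250,195:320],None,fx=6,fy=6,interpolation=cv2.INTER_CUBIC))
for k,v in dict(pad=pad,jar=jar,bh=bh,fl=fl,rl=rl).items(): print(k,(6*(proj("side",v)-[195,170])).round(0))
E
```

```text
pad [ 0.4576 -0.0232  0.092 ] radius 0.458
jar [0.5813 0.0115 0.058 ] radius 0.581
vial [0.5743 0.0795 0.054 ] radius 0.58
fl [0.4051 0.0592 0.073 ] radius 0.409
fr [ 0.4539 -0.121   0.075 ] radius 0.47
rl [0.6359 0.1224 0.08  ] radius 0.648
rr [ 0.6841 -0.0616  0.08  ] radius 0.687
bh [ 0.4963 -0.0145  0.087 ] radius 0.497
sizes w,w,l,l 0.1867 0.1903 0.2393 0.2378
centre [ 5.448e-01 -2.000e-04  7.700e-02] yaw 14.9 14.900000000000006
pad in caddy [-0.0901  0.0002]
jar in caddy [0.0384 0.002 ]
vial in caddy [0.0491 0.0695]
bh in caddy [-0.0505 -0.0013]
pad [544. 222.]
jar [325. 224.]
bh [476. 212.]
fl [526. 361.]
rl [106. 247.]
```

View pics/c2.png

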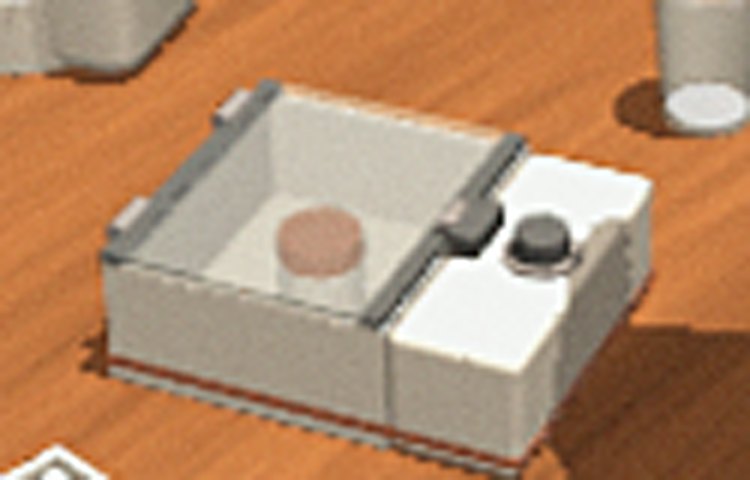

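Sizes check out: the lid and deck measure 187–190 × 238–239 mm. In the caddy frame the pad is at (-90,0) mm, the jar at (38,2) mm and the vial at (49,70) mm. The side crop agrees, with the pad top at (541,226) against a predicted (544,222). The tool's jaw axis already lies along caddy y, so I'll move above the pad with the fingers shut.

Request:
carry_out:
  moves:
    - [19, 42, 0, 0, 0, 0, 0]
    - [38, 84, 0, 0, 0, 0, 0]
    - [57, 126, 0, 0, 0, 0, 0]
    - [76, 168, 0, 0, 0, 0, 0]
    - [95, 210, 0, 0, 0, 0, 0]
  squeeze: 10

```text
time_s: 0.6
tcp_pos: [0.266, -0.4413, 0.2262]
eef_rot: [110.6, 90.0, 125.3]
contact_force: [1.8, -0.2, 1.2]
gripper_width: 0.0534
```

Request:
carry_out:
  moves:
    - [19, 42, 0, 0, 0, 0, 0]
    - [38, 84, 0, 0, 0, 0, 0]
    - [57, 126, 0, 0, 0, 0, 0]
    - [76, 168, 0, 0, 0, 0, 0]
    - [95, 210, 0, 0, 0, 0, 0]

```text
time_s: 1.1
tcp_pos: [0.3609, -0.2313, 0.2266]
eef_rot: [-6.6, 90.0, 8.1]
contact_force: [0.8, -1.3, 0.2]
gripper_width: 0.0134
```

Request:
carry_out:
  moves:
    - [19, 42, 0, 0, 0, 0, 0]
    - [38, 84, -20, 0, 0, 0, 0]
    - [57, 126, -40, 0, 0, 0, 0]
    - [76, 168, -60, 0, 0, 0, 0]
    - [92, 208, -75, 0, 0, 0, 0]

```text
time_s: 1.6
tcp_pos: [0.4528, -0.0231, 0.1506]
eef_rot: [162.9, 90.0, 177.6]
contact_force: [1.6, -1.1, 1.0]
gripper_width: 0.0005
```

Request:
carry_out:
  moves:
    - [0, 0, 0, 0, 0, 0, 0]
    - [0, 0, 0, 0, 0, 0, 0]
    - [0, 0, 0, 0, 0, 0, 0]

```text
time_s: 1.9
tcp_pos: [0.4525, -0.0254, 0.1516]
eef_rot: [-174.0, 90.0, -159.3]
contact_force: [0.1, 0.1, -0.2]
gripper_width: 0.0006
```

Request:
carry_out:
  moves:
    - [0, 1, -15, 0, 0, 0, 0]
    - [0, 1, -30, 0, 0, 0, 0]
    - [0, 1, -40, 0, 0, 0, 0]
    - [0, 1, -44, 0, 0, 0, 0]
    - [0, 1, -44, 0, 0, 0, 0]

```text
time_s: 2.4
tcp_pos: [0.4526, -0.0246, 0.1075]
eef_rot: [-163.0, 90.0, -148.4]
contact_force: [-0.5, -0.8, 0.4]
gripper_width: 0.0003
```

```bash
python3 - <<'E'
from h import *
im=r.capture("side"); cv2.imwrite("pics/c3.png",cv2.resize(im[120:250,195:335],None,fx=4.5,fy=4.5,interpolation=cv2.INTER_CUBIC))
s=r.get_state(); print(s["tcp_pos"],s["contact_force"]); print((4.5*(proj("side",s["tcp_pos"])-[195,120])).round(), (4.5*(proj("side",[.4576,-.0232,.092])-[195,120])).round())
E
```

```text
[ 0.45291898 -0.02441411  0.1079099 ] [-0.56690936  0.57348548  0.05186278]
[414. 374.] [408. 391.]
```

View pics/c3.png

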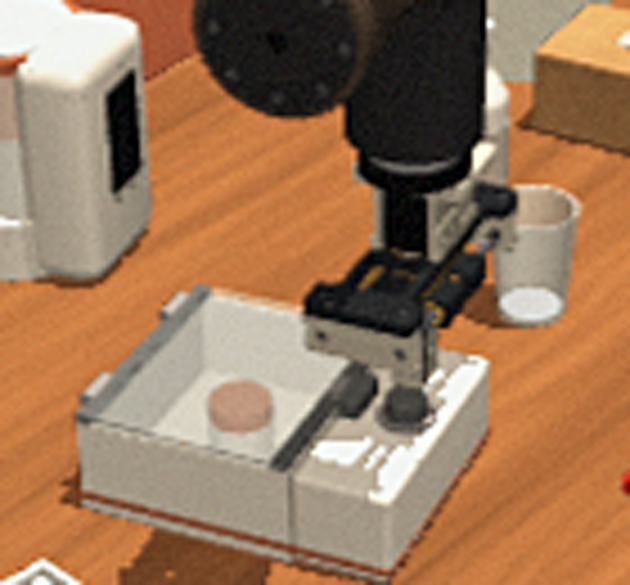

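The shut fingers, at crop (414,385), sit just above the pad (405,408). A round wrist link shows at (275,40), so I'll check from above whether it lies in the lid's sweep.

```bash
python3 - <<'E'
from h import *
im=r.capture("top"); cv2.imwrite("pics/t2.png",cv2.resize(im[90:390,150:450],None,fx=2,fy=2))
s=r.get_state(); print(s["joints"])
# side ray to round link, at several heights
for z in(.2,.25,.3,.35,.4): print(z,ray("side",195+275/4.5,120+40/4.5,z).round(3))
E
```

```text
[ 2.19534114e+01  6.36790945e+00 -3.56975288e+01  1.54790372e-02
 -4.78954261e+01 -9.73285897e+01]
0.2 [ 0.747 -0.225  0.2  ]
0.25 [ 0.678 -0.146  0.25 ]
0.3 [ 0.609 -0.068  0.3  ]
0.35 [0.539 0.011 0.35 ]
0.4 [0.47  0.089 0.4  ]
```

View pics/t2.png

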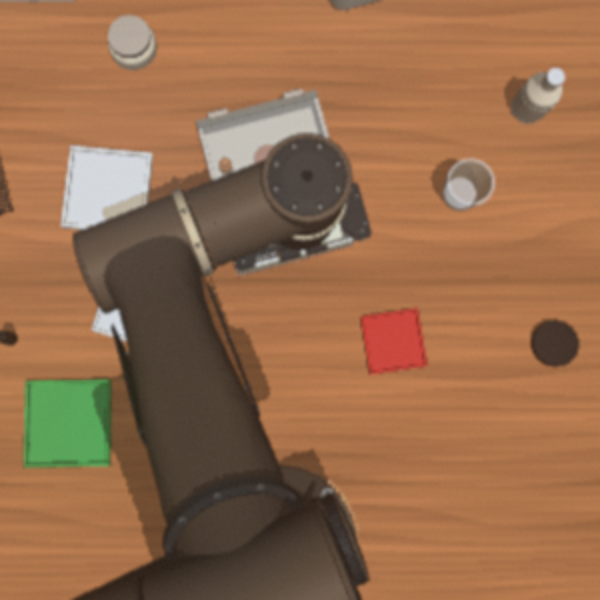

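The top view shows the horizontal wrist link, with its round cap at crop (307,175). By the side ray it sits about 0.39 m up, well above the lid tip's highest point of 0.24 m, and the tool column stays in front of the lid edge. The sweep is clear, so I'll feel for the pad.

Request:
carry_out:
  moves:
    - [0, 0, -2, 0, 0, 0, 0]
    - [0, 0, -4, 0, 0, 0, 0]
    - [0, 0, -5, 0, 0, 0, 0]
    - [0, 0, -6, 0, 0, 0, 0]
    - [0, 0, -7, 0, 0, 0, 0]

```text
time_s: 3.0
tcp_pos: [0.4528, -0.024, 0.1005]
eef_rot: [-120.4, 90.0, -105.7]
contact_force: [-0.1, -0.9, 0.1]
gripper_width: 0.0003
```

Request:
carry_out:
  moves:
    - [0, 0, -0.5, 0, 0, 0, 0]
    - [0, 0, -1, 0, 0, 0, 0]
    - [0, 0, -1.5, 0, 0, 0, 0]
    - [0, 0, -2, 0, 0, 0, 0]
    - [0, 0, -2.5, 0, 0, 0, 0]

```text
time_s: 3.5
tcp_pos: [0.4528, -0.024, 0.098]
eef_rot: [16.3, 90.0, 31.0]
contact_force: [0.9, -0.3, -0.1]
gripper_width: 0.0007
```

Request:
carry_out:
  moves:
    - [0, 0, -0.5, 0, 0, 0, 0]
    - [0, 0, -1, 0, 0, 0, 0]
    - [0, 0, -1.5, 0, 0, 0, 0]
    - [0, 0, -2, 0, 0, 0, 0]
    - [0, 0, -2.5, 0, 0, 0, 0]

```text
time_s: 4.0
tcp_pos: [0.4528, -0.024, 0.0955]
eef_rot: [-142.4, 90.0, -127.7]
contact_force: [-0.3, -0.1, -0.8]
gripper_width: 0.0006
```

Request:
carry_out:
  moves:
    - [0, 0, -0.5, 0, 0, 0, 0]
    - [0, 0, -1, 0, 0, 0, 0]
    - [0, 0, -1.5, 0, 0, 0, 0]
    - [0, 0, -2, 0, 0, 0, 0]
    - [0, 0, -2.5, 0, 0, 0, 0]

```text
time_s: 4.5
tcp_pos: [0.4528, -0.024, 0.093]
eef_rot: [3.9, 90.0, 18.5]
contact_force: [0.3, -1.1, 0.6]
gripper_width: 0.0005
```

Request:
carry_out:
  moves:
    - [0, 0, -0.5, 0, 0, 0, 0]
    - [0, 0, -1, 0, 0, 0, 0]
    - [0, 0, -1.5, 0, 0, 0, 0]
    - [0, 0, -2, 0, 0, 0, 0]
    - [0, 0, -2.5, 0, 0, 0, 0]

```text
time_s: 5.0
tcp_pos: [0.4528, -0.024, 0.091]
eef_rot: [-27.1, 90.0, -12.4]
contact_force: [-3.2, 0.9, 7.4]
gripper_width: 0.0005
```

Request:
carry_out:
  moves:
    - [0, 0, 0, 0, 0, 0, 0]
    - [0, 0, 0, 0, 0, 0, 0]

```text
time_s: 5.2
tcp_pos: [0.4528, -0.024, 0.091]
eef_rot: [-24.0, 90.0, -9.3]
contact_force: [-1.6, 0.0, 5.9]
gripper_width: 0.0005
```

Request:
carry_out:
  moves:
    - [0, 0, -0.4, 0, 0, 0, 0]
    - [0, 0, -0.8, 0, 0, 0, 0]
    - [0, 0, -1.2, 0, 0, 0, 0]
    - [0, 0, -1.6, 0, 0, 0, 0]
    - [0, 0, -2, 0, 0, 0, 0]

```text
time_s: 5.7
tcp_pos: [0.4528, -0.0241, 0.0891]
eef_rot: [-39.8, 90.0, -25.2]
contact_force: [-3.4, 0.0, 7.8]
gripper_width: 0.0008
```

Request:
carry_out:
  moves:
    - [0, 0, -0.4, 0, 0, 0, 0]
    - [0, 0, -0.8, 0, 0, 0, 0]
    - [0, 0, -1.2, 0, 0, 0, 0]
    - [0, 0, -1.6, 0, 0, 0, 0]
    - [0, 0, -1.6, 0, 0, 0, 0]

```text
time_s: 6.2
tcp_pos: [0.4528, -0.024, 0.0875]
eef_rot: [-32.2, 90.0, -17.5]
contact_force: [-3.2, 1.4, 7.9]
gripper_width: 0.0005
```

Request:
carry_out:
  moves:
    - [0, 0, -0.3, 0, 0, 0, 0]
    - [0, 0, -0.6, 0, 0, 0, 0]
    - [0, 0, -0.6, 0, 0, 0, 0]

```text
time_s: 6.5
tcp_pos: [0.4528, -0.024, 0.0869]
eef_rot: [-33.4, 90.0, -18.7]
contact_force: [-3.4, 0.2, 8.0]
gripper_width: 0.0006
```

Request:
carry_out:
  moves:
    - [0, 0, -0.3, 0, 0, 0, 0]
    - [0, 0, -0.6, 0, 0, 0, 0]
    - [0, 0, -0.6, 0, 0, 0, 0]
    - [0, 0, -0.6, 0, 0, 0, 0]

```text
time_s: 6.9
tcp_pos: [0.4528, -0.024, 0.0863]
eef_rot: [-22.6, 90.0, -7.9]
contact_force: [-2.4, -0.1, 8.4]
gripper_width: 0.0006
```

```bash
python3 - <<'E'
from h import *
im=r.capture("side"); cv2.imwrite("pics/s3.png",im)
a=cv2.imread("pics/c3.png"); b=cv2.resize(im[120:250,195:335],None,fx=4.5,fy=4.5,interpolation=cv2.INTER_CUBIC)
d=cv2.absdiff(a,b).max(2); print("changed px lid region",(d[290:480,80:330]>25).sum(), "total",(d>25).sum()); print(r.get_state()["contact_force"])
E
```

```text
changed px lid region 15926 total 56344
[-2.66161771  1.10331561  7.11937789]
```

The lid region has changed, so the lid may be rising. I'll hold and compare frames.

Request:
carry_out:
  moves:
    - [0, 0, 0, 0, 0, 0, 0]
    - [0, 0, 0, 0, 0, 0, 0]
    - [0, 0, 0, 0, 0, 0, 0]
    - [0, 0, 0, 0, 0, 0, 0]
    - [0, 0, 0, 0, 0, 0, 0]

```text
time_s: 7.45
tcp_pos: [0.4528, -0.024, 0.0863]
eef_rot: [-29.9, 90.0, -15.2]
contact_force: [-2.7, 0.3, 7.9]
gripper_width: 0.0004
```

```bash
python3 - <<'E'
from h import *
im=r.capture("side"); cv2.imwrite("pics/s4.png",im); a=cv2.imread("pics/s3.png")
d=cv2.absdiff(a,im).max(2)
m=(d>25); ys,xs=np.nonzero(m); print(m.sum(), (xs.min(),xs.max(),ys.min(),ys.max()) if m.any() else "")
E
```

```text
949 (np.int64(208), np.int64(449), np.int64(138), np.int64(299))
```

```bash
python3 - <<'E'
from h import *
a=cv2.imread("pics/s3.png")[120:250,190:330]; b=cv2.imread("pics/s4.png")[120:250,190:330]
cv2.imwrite("pics/c4.png",cv2.resize(np.hstack([a,b]),None,fx=2.8,fy=2.8,interpolation=cv2.INTER_CUBIC))
E
```

```text
(no output)
```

View pics/c4.png

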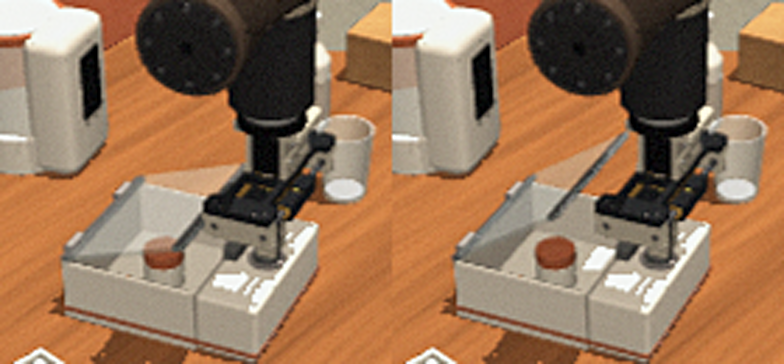

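The lid is rising freely: its front edge went from about (190,235) to (600,170) in the paired crop. I'll hold still until it's fully open.

Request:
carry_out:
  moves:
    - [0, 0, 0, 0, 0, 0, 0]
    - [0, 0, 0, 0, 0, 0, 0]
    - [0, 0, 0, 0, 0, 0, 0]
    - [0, 0, 0, 0, 0, 0, 0]
    - [0, 0, 0, 0, 0, 0, 0]

```text
time_s: 8.0
tcp_pos: [0.4528, -0.024, 0.0863]
eef_rot: [-22.5, 90.0, -7.9]
contact_force: [-2.3, 0.9, 8.7]
gripper_width: 0.0006
```

Request:
carry_out:
  moves:
    - [0, 0, 0, 0, 0, 0, 0]
    - [0, 0, 0, 0, 0, 0, 0]
    - [0, 0, 0, 0, 0, 0, 0]
    - [0, 0, 0, 0, 0, 0, 0]
    - [0, 0, 0, 0, 0, 0, 0]

```text
time_s: 8.5
tcp_pos: [0.4528, -0.024, 0.0863]
eef_rot: [-26.9, 90.0, -12.3]
contact_force: [-2.9, 1.5, 8.1]
gripper_width: 0.0003
```

Request:
carry_out:
  moves:
    - [0, 0, 0, 0, 0, 0, 0]
    - [0, 0, 0, 0, 0, 0, 0]
    - [0, 0, 0, 0, 0, 0, 0]
    - [0, 0, 0, 0, 0, 0, 0]
    - [0, 0, 0, 0, 0, 0, 0]

```text
time_s: 9.0
tcp_pos: [0.4528, -0.0241, 0.0863]
eef_rot: [-36.9, 90.0, -22.2]
contact_force: [-3.2, 0.2, 7.9]
gripper_width: 0.0005
```

Request:
carry_out:
  moves:
    - [0, 0, 0, 0, 0, 0, 0]
    - [0, 0, 0, 0, 0, 0, 0]
    - [0, 0, 0, 0, 0, 0, 0]
    - [0, 0, 0, 0, 0, 0, 0]
    - [0, 0, 0, 0, 0, 0, 0]

```text
time_s: 9.5
tcp_pos: [0.4528, -0.0241, 0.0863]
eef_rot: [-33.7, 90.0, -19.0]
contact_force: [-3.3, -0.0, 8.2]
gripper_width: 0.0005
```

Request:
carry_out:
  moves:
    - [0, 0, 0, 0, 0, 0, 0]
    - [0, 0, 0, 0, 0, 0, 0]
    - [0, 0, 0, 0, 0, 0, 0]
    - [0, 0, 0, 0, 0, 0, 0]
    - [0, 0, 0, 0, 0, 0, 0]

```text
time_s: 10.0
tcp_pos: [0.4528, -0.024, 0.0863]
eef_rot: [-27.7, 90.0, -13.0]
contact_force: [-3.3, 0.1, 8.7]
gripper_width: 0.0005
```

Request:
carry_out:
  moves:
    - [0, 0, 0, 0, 0, 0, 0]
    - [0, 0, 0, 0, 0, 0, 0]
    - [0, 0, 0, 0, 0, 0, 0]
    - [0, 0, 0, 0, 0, 0, 0]
    - [0, 0, 0, 0, 0, 0, 0]

```text
time_s: 10.5
tcp_pos: [0.4528, -0.024, 0.0863]
eef_rot: [-37.6, 90.0, -22.9]
contact_force: [-2.8, 1.5, 7.9]
gripper_width: 0.0003
```

Request:
carry_out:
  moves:
    - [0, 0, 0, 0, 0, 0, 0]
    - [0, 0, 0, 0, 0, 0, 0]
    - [0, 0, 0, 0, 0, 0, 0]
    - [0, 0, 0, 0, 0, 0, 0]
    - [0, 0, 0, 0, 0, 0, 0]

```text
time_s: 11.0
tcp_pos: [0.4528, -0.024, 0.0863]
eef_rot: [-24.7, 90.0, -10.0]
contact_force: [-2.8, -0.6, 7.4]
gripper_width: 0.0005
```

Request:
carry_out:
  moves:
    - [0, 0, 2, 0, 0, 0, 0]
    - [0, 0, 5, 0, 0, 0, 0]
    - [0, 0, 10, 0, 0, 0, 0]
    - [0, 0, 20, 0, 0, 0, 0]
    - [0, 0, 40, 0, 0, 0, 0]

```text
time_s: 11.5
tcp_pos: [0.4519, -0.0243, 0.1257]
eef_rot: [-177.8, 89.9, -163.2]
contact_force: [0.4, -0.5, -0.3]
gripper_width: 0.0006
```

Request:
carry_out:
  moves:
    - [-5, -15, 25, 0, 0, 0, 75]
    - [-5, -50, 40, 0, 0, 0, 75]
    - [-5, -90, 50, 0, 0, 0, 75]
    - [-5, -130, 50, 0, 0, 0, 75]
    - [-5, -160, 50, 0, 0, 0, 75]

```text
time_s: 12.0
tcp_pos: [0.4479, -0.1859, 0.1772]
eef_rot: [-20.2, 89.9, -5.6]
contact_force: [0.2, -0.1, -0.2]
gripper_width: 0.035
```

```bash
python3 - <<'E'
from h import *
t=r.capture("top"); s=r.capture("side"); cv2.imwrite("pics/t5.png",t); cv2.imwrite("pics/s5.png",s)
a=cv2.resize(t[120:270,220:350],None,fx=3,fy=3,interpolation=cv2.INTER_CUBIC); b=cv2.resize(s[110:260,190:320],None,fx=3,fy=3,interpolation=cv2.INTER_CUBIC)
cv2.imwrite("pics/c5.png",np.hstack([a,b]))
def cap(im,x0,y0,x1,y1):
    h=cv2.cvtColor(im,cv2.COLOR_BGR2HSV); m=((h[...,0]<14)&(h[...,1]>90)).astype(np.uint8); mm=np.zeros_like(m); mm[y0:y1,x0:x1]=m[y0:y1,x0:x1]
    c=max(cv2.findContours(mm,0,1)[0],key=cv2.contourArea); return cv2.minEnclosingCircle(c),cv2.contourArea(c)
print(cap(t,272,158,300,185)); (c,_),_2=cap(t,272,158,300,185); print(ray("top",*c,.058)); print(proj("side",ray("top",*c,.058)),cap(s,235,195,262,220))
print(r.get_state()["tcp_pos"],r.get_state()["time_s"])
E
```

```text
Traceback (most recent call last):
ValueError: max() iterable argument is empty
```

View pics/c5.png

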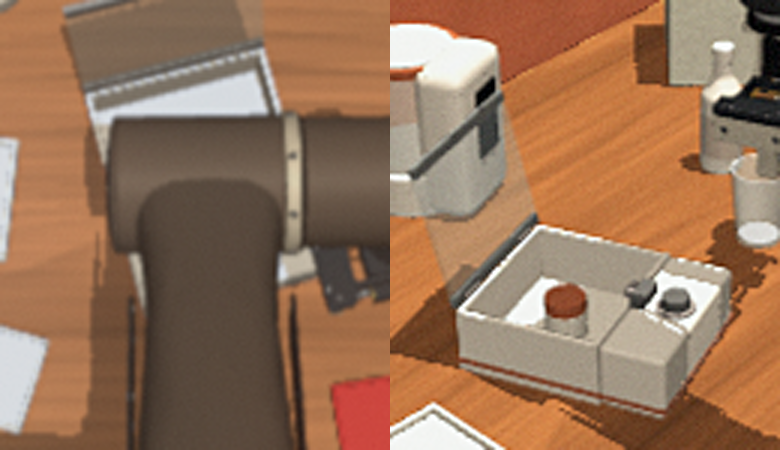

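The lid is fully open, its edge up at about (455,130) in the side panel, and the jar still stands in the compartment with its cap at (566,298). The arm blocks the top view, so I'll check the cap position from the side view.

```bash
python3 - <<'E'
from h import *
s=cv2.imread("pics/s5.png"); h=cv2.cvtColor(s,cv2.COLOR_BGR2HSV); m=((h[...,0]<14)&(h[...,1]>110)&(h[...,2]<200)).astype(np.uint8)
mm=np.zeros_like(m); mm[198:222,236:262]=m[198:222,236:262]
c=max(cv2.findContours(mm,0,1)[0],key=cv2.contourArea); x,y,w,hh=cv2.boundingRect(c); print(x,y,w,hh)
for p in([.5813,.0115],[.578,.0115],[.576,.013]):
    a=np.linspace(0,6.28,60); q=np.array([proj("side",[p[0]+.024*np.cos(t),p[1]+.024*np.sin(t),.058]) for t in a]); print(p,q.min(0).round(1),q.max(0).round(1))
# edges from box: left/right + top -> centre pixel of top ellipse
half=(q.max(0)-q.min(0))[1]/2; print(ray("side",x+w/2-.5,y+half-.5,.058).round(4))
E
```

```text
242 205 13 12
[0.5813, 0.0115] [241.8 203.3] [256.5 211.5]
[0.578, 0.0115] [242.5 203.6] [257.3 211.9]
[0.576, 0.013] [242.7 204. ] [257.5 212.3]
[0.5793 0.0195 0.058 ]
```

Request:
carry_out:
  moves:
    - [26, 40, 0, 0, 0, 0.04, 73]
    - [53, 80, 0, 0, 0, 0.08, 73]
    - [79, 120, -5, 0, 0, 0.13, 73]
    - [106, 160, -15, 0, 0, 0.17, 73]
    - [132, 199, -27, 0, 0, 0.21, 73]

```text
time_s: 12.6
tcp_pos: [0.5809, 0.0174, 0.1497]
eef_rot: [-11.2, 89.9, 15.7]
contact_force: [-0.3, -0.5, 0.6]
gripper_width: 0.064
```

Request:
carry_out:
  moves:
    - [0, 0, 0, 0, 0, 0, 73]
    - [0, 0, 0, 0, 0, 0, 73]
    - [0, 0, 0, 0, 0, 0, 73]

```text
time_s: 12.9
tcp_pos: [0.5794, 0.015, 0.1492]
eef_rot: [-3.8, 90.0, 22.9]
contact_force: [-1.0, -0.3, -0.8]
gripper_width: 0.0639
```

```bash
python3 - <<'E'
from h import *
s=r.capture("side"); st=r.get_state(); print(st["tcp_pos"],st["eef_rot"],st["gripper_width"],st["contact_force"])
b=cv2.resize(s[90:250,185:325],None,fx=3.7,fy=3.7,interpolation=cv2.INTER_CUBIC); cv2.imwrite("pics/c6.png",b)
E
```

```text
[0.57938621 0.01460435 0.14938114] [-9.55547257 89.97416011 17.10483927] 0.06376780331946633 [ 0.10265796 -0.35354039  0.84133193]
```

View pics/c6.png

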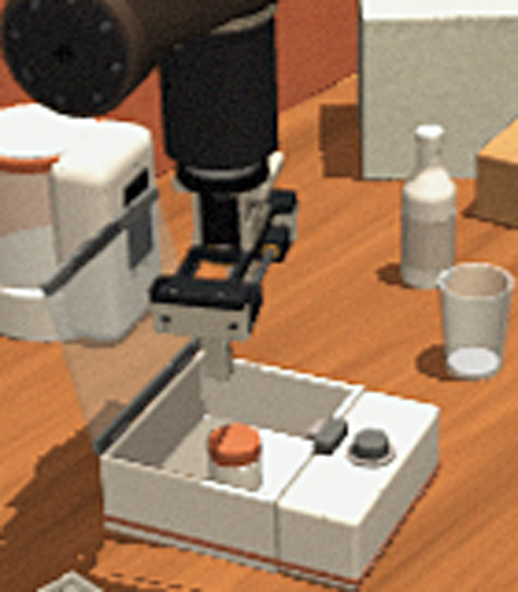

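The open lid, with its strip at crop (100,240), stands clear behind the gripper. The fingers (218,360) are right above the copper cap (234,445), so I'll descend.

Request:
carry_out:
  moves:
    - [0, -1, -20, 0, 0, 0, 73]
    - [0, -1, -40, 0, 0, 0, 73]
    - [0, -1, -60, 0, 0, 0, 73]
    - [0, -1, -75, 0, 0, 0, 73]
    - [0, -1, -80, 0, 0, 0, 73]

```text
time_s: 13.45
tcp_pos: [0.5786, 0.0128, 0.068]
eef_rot: [165.1, 89.9, -168.4]
contact_force: [-0.3, -0.8, 0.4]
gripper_width: 0.0639
```

Request:
carry_out:
  moves:
    - [0, 0, -6, 0, 0, 0, 73]
    - [0, 0, -14, 0, 0, 0, 73]
    - [0, 0, -24, 0, 0, 0, 73]
    - [0, 0, -34, 0, 0, 0, 73]
    - [0, 0, -43, 0, 0, 0, 73]

```text
time_s: 13.95
tcp_pos: [0.5796, 0.014, 0.0249]
eef_rot: [164.9, 90.0, -168.4]
contact_force: [-0.9, -0.4, -0.9]
gripper_width: 0.0645
```

Request:
carry_out:
  moves:
    - [0, 0, 0, 0, 0, 0, 73]
    - [0, 0, 0, 0, 0, 0, 65]
    - [0, 0, 0, 0, 0, 0, 60]
    - [0, 0, 0, 0, 0, 0, 55]
    - [0, 0, 0, 0, 0, 0, 50]
  squeeze: 15

```text
time_s: 14.45
tcp_pos: [0.5801, 0.014, 0.0262]
eef_rot: [-12.9, 89.9, 13.8]
contact_force: [0.1, -0.1, 0.4]
gripper_width: 0.0478
```

Request:
carry_out:
  moves:
    - [0, 0, 0, 0, 0, 0, 40]
    - [0, 0, 0, 0, 0, 0, 40]
    - [0, 0, 0, 0, 0, 0, 40]
    - [0, 0, 0, 0, 0, 0, 40]

```text
time_s: 14.85
tcp_pos: [0.5801, 0.014, 0.0262]
eef_rot: [-16.9, 90.0, 9.8]
contact_force: [-0.2, 0.7, 4.3]
gripper_width: 0.0477
```

The jar is gripped at 47.7 mm, so I'll lift it gently.

Request:
carry_out:
  moves:
    - [0, 0, 5, 0, 0, 0, 40]
    - [0, 0, 15, 0, 0, 0, 40]
    - [0, 0, 30, 0, 0, 0, 40]
    - [0, 0, 50, 0, 0, 0, 40]
    - [0, 0, 70, 0, 0, 0, 40]

```text
time_s: 15.35
tcp_pos: [0.5793, 0.0139, 0.0967]
eef_rot: [163.5, 90.0, -169.8]
contact_force: [0.7, 0.1, -2.0]
gripper_width: 0.0481
```

Request:
carry_out:
  moves:
    - [0, 0, 15, 0, 0, 0, 40]
    - [0, 0, 30, 0, 0, 0, 40]
    - [0, 0, 40, 0, 0, 0, 40]
    - [0, 0, 40, 0, 0, 0, 40]

```text
time_s: 15.75
tcp_pos: [0.5805, 0.0142, 0.1375]
eef_rot: [-10.2, 89.8, 16.5]
contact_force: [1.2, -0.4, -1.7]
gripper_width: 0.0477
```

The weight shows on the wrist and the jar is up. I'll carry it to the dish, pulling away from the lid first.

Request:
carry_out:
  moves:
    - [-20, 15, 0, 0, 0, 0, 40]
    - [-45, 40, 0, 0, 0, 0, 40]
    - [-60, 75, 0, 0, 0, 0, 40]
    - [-65, 112, 0, 0, 0, 0, 40]
    - [-60, 150, 0, 0, 0, 0, 40]

```text
time_s: 16.25
tcp_pos: [0.518, 0.1647, 0.1354]
eef_rot: [165.1, 89.9, -168.2]
contact_force: [1.5, 0.2, -1.3]
gripper_width: 0.0477
```

Request:
carry_out:
  moves:
    - [5, 35, 0, 0, 0, 0, 40]
    - [12, 68, 0, 0, 0, 0, 40]
    - [20, 93, -10, 0, 0, 0, 40]
    - [23, 103, -25, 0, 0, 0, 40]
    - [23, 103, -40, 0, 0, 0, 40]

```text
time_s: 16.75
tcp_pos: [0.5425, 0.268, 0.0939]
eef_rot: [-173.1, 89.9, -146.3]
contact_force: [-0.7, -0.2, -1.1]
gripper_width: 0.0475
```

Request:
carry_out:
  moves:
    - [0, 0, -15, 0, 0, 0, 40]
    - [0, 0, -25, 0, 0, 0, 40]
    - [0, 0, -25, 0, 0, 0, 40]
    - [0, 0, -25, 0, 0, 0, 40]

```text
time_s: 17.15
tcp_pos: [0.5428, 0.2666, 0.0706]
eef_rot: [-149.3, 90.0, -122.7]
contact_force: [-0.2, 1.2, -0.3]
gripper_width: 0.0479
```

```bash
python3 - <<'E'
from h import *
s=r.capture("side"); st=r.get_state(); print(st["tcp_pos"],st["eef_rot"],st["gripper_width"],st["contact_force"])
print(ray("side",202,265,.016))
b=cv2.resize(s[130:310,130:320],None,fx=3.3,fy=3.3,interpolation=cv2.INTER_CUBIC); cv2.imwrite("pics/c7.png",b)
E
```

```text
[0.5430646  0.26690434 0.07118742] [-6.14694824 89.97186606 20.53630571] 0.04786647014958004 [ 0.25127892 -0.18413432 -1.70911341]
[0.5340151  0.27871162 0.016     ]
```

View pics/c7.png

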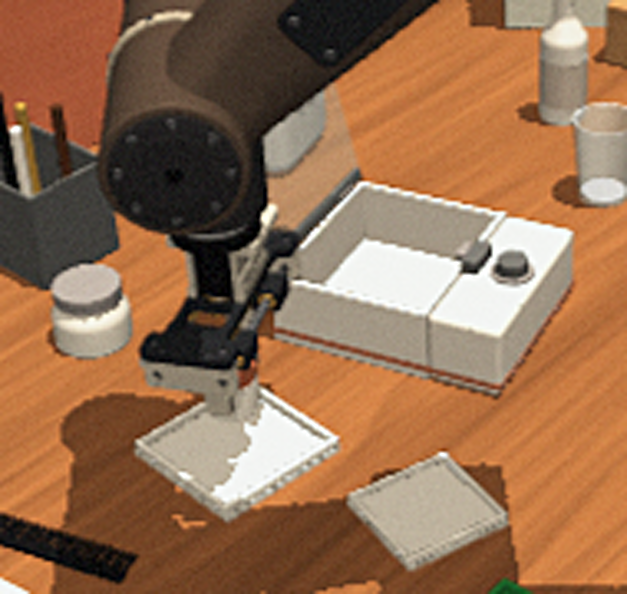

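The jar is held above the larger dish, whose centre is at about crop (237,455), and the lid is still open. The jar bottom is about 18 mm below the TCP, so I'll lower to TCP z ≈ 0.0245.

Request:
carry_out:
  moves:
    - [0, 0, -12, 0, 0, 0, 40]
    - [0, 0, -24, 0, 0, 0, 40]
    - [0, 0, -34, 0, 0, 0, 40]
    - [0, 0, -40, 0, 0, 0, 40]
    - [0, 0, -42, 0, 0, 0, 40]

```text
time_s: 17.7
tcp_pos: [0.5422, 0.2665, 0.0275]
eef_rot: [-164.3, 89.9, -137.6]
contact_force: [-0.3, -0.9, -1.5]
gripper_width: 0.0476
```

Request:
carry_out:
  moves:
    - [0, 0, -1, 0, 0, 0, 40]
    - [0, 0, -2, 0, 0, 0, 40]
    - [0, 0, -3, 0, 0, 0, 40]
    - [0, 0, -3.5, 0, 0, 0, 40]
    - [0, 0, -3.5, 0, 0, 0, 40]

```text
time_s: 18.2
tcp_pos: [0.5428, 0.267, 0.0254]
eef_rot: [20.5, 90.0, 47.2]
contact_force: [-0.4, -0.7, -1.2]
gripper_width: 0.0481
```

Request:
carry_out:
  moves:
    - [0, 0, -0.4, 0, 0, 0, 40]
    - [0, 0, -0.8, 0, 0, 0, 40]
    - [0, 0, -1.2, 0, 0, 0, 40]
    - [0, 0, -1.2, 0, 0, 0, 40]

```text
time_s: 18.6
tcp_pos: [0.5428, 0.267, 0.0242]
eef_rot: [-15.3, 90.0, 11.4]
contact_force: [-0.8, 0.3, 0.5]
gripper_width: 0.0478
```

Request:
carry_out:
  moves:
    - [0, 0, -0.4, 0, 0, 0, 40]
    - [0, 0, -0.4, 0, 0, 0, 40]

```text
time_s: 18.8
tcp_pos: [0.5428, 0.267, 0.0242]
eef_rot: [-2.3, 90.0, 24.4]
contact_force: [-0.7, -1.4, 4.9]
gripper_width: 0.0477
```

The jar is down: +4.9 N and z no longer drops. I'll release slowly and go straight up.

Request:
carry_out:
  moves:
    - [0, 0, 0, 0, 0, 0, 56]
    - [0, 0, 0, 0, 0, 0, 60]
    - [0, 0, 0, 0, 0, 0, 65]
    - [0, 0, 0, 0, 0, 0, 73]
    - [0, 0, 0, 0, 0, 0, 73]

```text
time_s: 19.3
tcp_pos: [0.5428, 0.267, 0.0236]
eef_rot: [-146.4, 90.0, -119.7]
contact_force: [-0.2, -0.1, 0.4]
gripper_width: 0.0628
```

Request:
carry_out:
  moves:
    - [0, 0, 8, 0, 0, 0, 73]
    - [0, 0, 20, 0, 0, 0, 73]
    - [0, 0, 40, 0, 0, 0, 73]
    - [0, 0, 65, 0, 0, 0, 73]
    - [0, 0, 95, 0, 0, 0, 73]

```text
time_s: 19.8
tcp_pos: [0.5425, 0.2667, 0.1201]
eef_rot: [-162.8, 90.0, -136.1]
contact_force: [-0.4, -0.4, 0.7]
gripper_width: 0.0639
```

Request:
carry_out:
  moves:
    - [-30, 0, 30, 0, 0, 0, 73]
    - [-60, 0, 60, 0, 0, 0, 73]
    - [-90, 0, 70, 0, 0, 0, 73]
    - [-100, 0, 80, 0, 0, 0, 73]
    - [-100, 0, 80, 0, 0, 0, 73]

```text
time_s: 20.3
tcp_pos: [0.4425, 0.2677, 0.2016]
eef_rot: [21.7, 89.7, 48.5]
contact_force: [0.4, 0.8, 0.2]
gripper_width: 0.0641
```

```bash
python3 - <<'E'
from h import *
t=r.capture("top"); s=r.capture("side"); print(r.get_state()["tcp_pos"],r.get_state()["time_s"],r.get_state()["contact_force"])
for x in [[.5428,.267,.056]]: print("pred cap top",proj("top",x)-[150,120],proj("side",x)-[130,130])
cv2.imwrite("pics/c8.png",np.hstack([cv2.resize(t[120:270,150:350],None,fx=2,fy=2),cv2.resize(s[130:280,130:320],None,fx=2,fy=2)]))
E
```

```text
[0.4431289  0.267342   0.19939546] 20.4 [-0.31720136  0.29088578 -0.60524272]
pred cap top [51.02252917 62.04523217] [ 71.48833054 121.20340707]
```

View pics/c8.png

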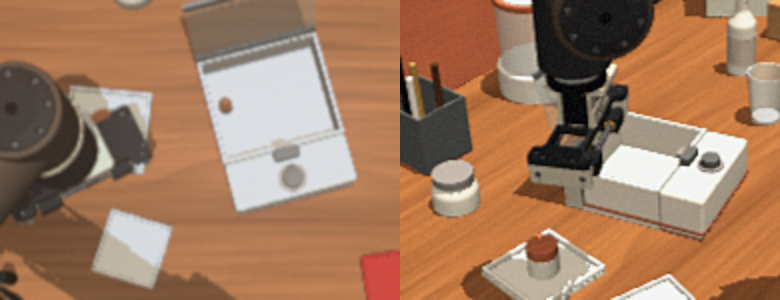

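In the side panel the jar stands upright mid-dish, with its cap at (543,243) against a predicted (543,242). The top panel shows the lid still open behind the caddy, the vial in place at (225,105) and the gripper clear. Handing in.

```bash
python3 -c "
from h import *
print(r.close_job())"
```

```text
the job is handed in; nothing more can be done
None
```

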